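# Load the wafer carrier with the push stick and lock the dock

## Robot

A 7-joint arm with a two-finger parallel gripper is mounted at the origin on the work surface; the furniture and walls round the work are solid. World frame = base frame: x ahead of the robot, y to its left, z up, the work surface at z = 0. Lengths are in m, angles in rad, forces in N, time in s.
With the tool pointing down it reaches from about 0.4 to 0.85 m from the base axis. Payload 4.5 kg.
Tool frame: the origin (TCP) lies on the centre line of the jaws, within the pads' length; the fingertips stand r.tip_extent ahead of it and the grasp point (between the pads) is the TCP (r.tip_extent is the distance from the TCP to the fingertips, in m); z points along the fingers, y is the line along which they close (so a half turn about z gives the same grasp; the last joint's range is limited). The gripper opens to 88 mm and grips with 3 to 60 N. Pads are 18 mm wide; open, the fingers measure 123 mm over their backs; the gripper's body (75 mm by 187 mm) begins 45 mm behind the grasp point.
Start: joints at [1.179, 0.689, -0.195, 1.565, 0.157, 0.902, -0.215], TCP at [0.258, -0.569, 0.258] pointing down, gripper open.
Joint ranges: [-3.01, 3.01], [-0.46, 2.08], [-1.47, 1.51], [0.13, 2.56], [-1, 4.14], [0.04, 2.09], [-2.66, 2.66]. Speed limits (rad/s): [2.57, 2.57, 3.14, 3.14, 3.14, 3.14, 3.14].

## Interface

Orientations are given as a unit quaternion [x, y, z, w].
In Python, from plant import sensors, vision, finish_job, r gives the robot as it stands. The module is installed in compiled form; this text tells all that it offers.
- The arm moves only by the tool step_arm, never from a script. Its argument "steps" is a list of rows, each a list of 2 entries, a list of its own where there are three numbers: the shift along the tool's x, y, z in cm, then the turn, a rotation vector about the tool's x, y, z in degrees. A call has 1 to 12 rows; each row shifts and turns the commanded pose from where the row before left it, along the tool's axes as they then stand; what a row does not reach is not made up. A row lasts 1/8 s, in which the tool goes at most 62.5 mm and 10.7 degrees, less where a joint would pass 70% of its speed; a pose out of reach is approached as far as the arm can. A call with a gripper value outside its range is refused whole. "claw" is the opening, from -1 (shut) to 1 (fully open), set as the call begins (left out, the last holds). The fingers move at their own pace and stop on an object; "grip_force" is the grip in N (left out, the last holds). Time passes only in rows, so rows that do not move let the fingers close. It gives the time, the measured TCP pose, the force, the opening and the grip force at its end, in the units of the state.
- sensors.get_state(): the state, without advancing time (a new reading comes with each control period).
- vision.snapshot(name): name is "scene" or "top" or "wrist"; returns a dict with "img" (400x640x3 uint8, red, green, blue), "fx", "fy", "cx", "cy" (pixels), "position" and "rotation" of the camera in the world. Camera axes: x right, y down, z forward; pixel columns grow to the right and rows downward; lengths in m; the calibration is good to about 2 mm. A picture is of the moment at which its call begins. There is no depth.
- finish_job(): hands the job in; it is judged then, once.
The state is a dict: "clock": time; "q": joint angles; "qd": joint speeds; "joint_torque": joint torques, N m; "tool_pos": TCP position; "eef_rot": TCP orientation; "contact_force": force on the tool from outside, world axes, zero at the start; "moment": the same for the moment, N m; "opening": opening from 0.0 (shut) to 1.0 (fully open); "finger_force": force on a finger pad.
Only numpy, scipy, OpenCV 4.12 (cv2) and the standard library are available. Lean on these libraries where they do the work, as an engineer would, in place of code of your own. Each camera call takes 0.05 s, during which the arm holds its last target. There are 200 camera calls.

## Task

Pull the blue-handled push stick out of the tool holder and with its tip nudge the wafer carrier gently along the dock's channel until it meets the stop hidden under the hood; the fingers must not touch the carrier. Then swing the red lock lever on the hood all the way over to its far side, and last of all put the used stick, tip down, into the holder's open white bin and let go. Leave the carrier at the stop and the two screwdrivers in their wells.

Things in the scene. Friction and masses are not known exactly. Their poses are not given: they have to be found in the camera images.
- push_stick: the push stick: 210 mm long, white square shaft 12 x 12 mm with a black rubber tip, blue square handle 18 x 18 mm from 136 mm to 210 mm above the tip; 45 g. Stands upright in one of the three wells (any of them), loose by up to 2 mm each side. Origin at the tip's end face, z along the stick towards the handle; its flat sides face x and y
- stick_grip (a point): point on the push stick's axis inside the blue handle, 180 mm above the tip: a good place to grip
- stick_tip (a point): centre of the push stick's tip end. Carry the stick high: a white lamp supply box 206 mm high (x 0.29 to 0.55 m, y 0 to 0.21 m) stands between robot and holder, right beside the dock, and the screwdrivers reach 208 mm
- holder: the fixed tool holder: grey block 46 (x) x 130 (y) x 85 mm with three square wells 16 mm wide in a row along y, floors 10 mm above the bench, well axes at y = -84, -42 and 0 mm; joined at its +y end by the open white bin. Origin under the axis of the well nearest to the bin, at bench height; x and y level, z up
- bin (a point): centre of the inner floor (4 mm above the bench) of the open white bin for used tools: 68 x 68 mm inside, walls 4 mm thick, rim 85 mm above the bench
- dock: the fixed dock: black floor 8 mm above the bench, a straight channel 70 mm wide along x between white rails 12 mm high, open at its -x end (x = -90 mm); a white hood covers it from its mouth at x = 0 to x = 86 mm, underside 30 mm, roof 36 mm above the bench, lever block up to 61 mm. Origin on the channel's centre line at the hood mouth, bench height. The carrier is pushed in +x
- carrier: pale round wafer carrier, 64 mm diameter, 14 mm high, 35 g, lying in the open part of the channel with its underside on the floor 8 mm above the bench. Origin at the centre of its underside. It slides freely
- end_stop: the hidden black stop under the hood, 50 mm wide; how deep it stands varies by some mm. Origin at the middle of its contact face, which faces -x of the dock, 10 mm above the bench. When home the carrier touches it, so the carrier's centre is 32 mm in front of the face, and its near edge still shows 2 to 10 mm outside the hood mouth
- lock_lever (a joint): angle of the red lock lever on the hood: 0 = leaning towards -x of the dock (open), grows as it swings to +x, 1.0 = far end (locked). It stays where it is left; light friction
- lock_lever_tip (a point): centre of the red ball (26 mm diameter) on the lever. The lever swings in the dock's x-z plane 18 mm to the -y side of the centre line, 60 mm long, about a pivot at dock x = 50 mm, 58 mm above the bench: ball at dock x = 21 mm when open and 79 mm when locked, 111 mm high at both ends. Push it in dock +x, with about 1 N, by the fingers or the stick
- driver_orange: bystander: screwdriver with orange round handle, 198 mm long, standing in another well; leave it. Mind the monitors: the one on the robot's right (y < -0.17 m) is 500 mm high, so swing in above it; the left one's screen overhangs from 280 mm up, at y > 0.33 m
- driver_black: bystander: screwdriver with black round handle, 198 mm long, standing in another well; leave it

How it is judged:
By the outcome, as a careful person would: the job done as asked, in the order asked, and still so for the second after the job is handed in, with the robot touching nothing.
It also fails if it takes over 64 s, if anything falls off the work surface, if the arm or the gripper's body presses on something with over 40 N, if the wrist force passes 120 N, or if a joint passes its speed limit or range.

## Working session

There is one attempt and no reset: what is moved stays moved. The work goes in short steps, Python scripts to look and compute and a tool call to move; the robot and the scene stay as the last step left them, time stands still between calls to the robot, and variables do not carry over. Pictures are saved under pics/ and viewed, at most 10 in all, crops included, and the job is handed in when it is done.

Besides the shell and the picture viewer there is one more tool, called after "Call:" in YAML: its name, and indented under it one key for each argument. step_arm: Moves the arm, as the interface text tells. Its arguments: {"type":"object","properties":{"steps":{"type":"array"},"claw":{"type":"number"},"grip_force":{"type":"number"}},"required":["steps"]}

```bash
mkdir -p pics; cat > h.py <<'E'
import numpy as np, cv2
from scipy.spatial.transform import Rotation as R
from plant import sensors, vision, r
def snap(n,f):
    s=vision.snapshot(n); cv2.imwrite(f'pics/{f}.png',s['img'][:,:,::-1]); np.save(f'pics/{f}.npy',{k:s[k] for k in s if k!='img'},allow_pickle=True); return s
def load(f): return np.load(f'pics/{f}.npy',allow_pickle=True).item()
def ray(c,u,v):
    d=np.array(c['rotation'])@np.array([(u-c['cx'])/c['fx'],(v-c['cy'])/c['fy'],1]); return np.array(c['position']),d
def at(c,u,v,z):
    p,d=ray(c,u,v); return p+d*(z-p[2])/d[2]
def tri(obs):
    A=np.zeros((3,3));b=np.zeros(3)
    for c,u,v in obs:
        p,d=ray(c,u,v);d=d/np.linalg.norm(d);M=np.eye(3)-np.outer(d,d);A+=M;b+=M@p
    return np.linalg.solve(A,b)
def proj(c,P):
    q=np.array(c['rotation']).T@(np.array(P)-c['position']); return q[0]/q[2]*c['fx']+c['cx'],q[1]/q[2]*c['fy']+c['cy']
def rel(P):
    s=sensors.get_state(); return 100*R.from_quat(s['eef_rot']).inv().apply(np.array(P)-s['tool_pos'])
E
python3 - <<'E'
from h import *
a=snap('scene','s0');b=snap('top','t0')
s=sensors.get_state()
print({k:np.round(s[k],3) for k in s}, r.tip_extent)
print(np.round(R.from_quat(s['eef_rot']).as_matrix(),3))
for c in(a,b): print(np.round(c['position'],3),np.round(c['rotation'],2),c['fx'])
E
```

```text
{'clock': np.float64(0.1), 'q': array([ 1.179,  0.69 , -0.195,  1.566,  0.157,  0.903, -0.215]), 'qd': array([-0.   , -0.004, -0.   , -0.004,  0.   ,  0.   , -0.   ]), 'joint_torque': array([-4.0000e-03, -5.2849e+01, -1.2720e+00, -1.5384e+01, -5.2000e-02,
        2.0000e-03,  0.0000e+00]), 'tool_pos': array([ 0.258, -0.569,  0.257]), 'eef_rot': array([ 0.977,  0.211, -0.   , -0.001]), 'contact_force': array([ 0.186, -0.22 , -0.132]), 'moment': array([0.009, 0.026, 0.001]), 'finger_force': np.float64(0.0), 'opening': np.float64(1.001)} 0.019
[[ 0.911  0.413 -0.001]
 [ 0.413 -0.911  0.001]
 [-0.    -0.002 -1.   ]]
[0.19  0.448 0.97 ] [-0.41  0.88 -0.21  0.1 ] 487.69339868243696
[0.386 0.161 0.957] [-0.7   0.71 -0.06  0.06] 449.89087779580143
```

View pics/s0.png

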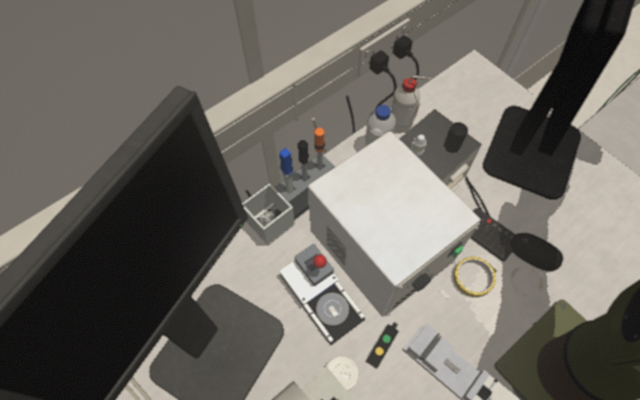

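View pics/t0.png

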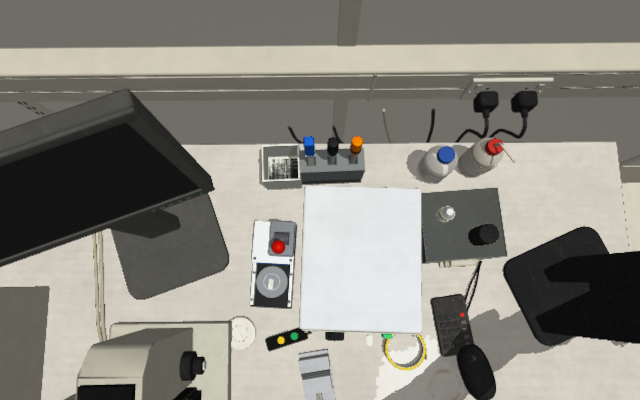

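```bash
sed -i "s/np.array(c\['rotation'\])/R.from_quat(c['rotation']).as_matrix()/" h.py
python3 - <<'E'
from h import *
t=cv2.imread('pics/t0.png')[125:315,235:370];s=cv2.imread('pics/s0.png')[110:345,235:365]
t=cv2.resize(t,None,fx=3,fy=3,interpolation=2);s=cv2.resize(s,None,fx=2.4,fy=2.4,interpolation=2)
o=np.zeros((570,720,3),np.uint8);o[:570,:405]=t;o[:564,406:406+312]=s;cv2.imwrite('pics/c0.png',o)
E
```

```text
(no output)
```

View pics/c0.png

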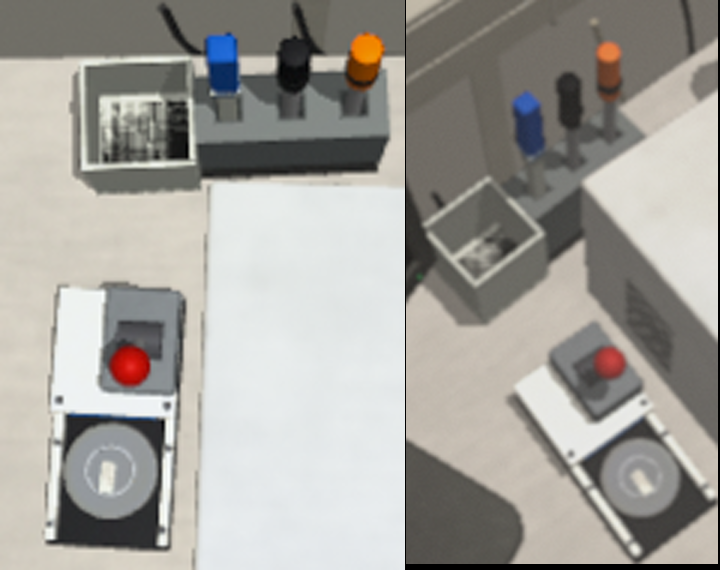

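```bash
cat >> h.py <<'E'
def T(u,v): return 235+u/3,125+v/3
def S(u,v): return 235+(u-406)/2.4,110+v/2.4
E
python3 - <<'E'
from h import *
np.set_printoptions(precision=4,suppress=True)
t=load('t0');s=load('s0')
for n,a,b in [('stick top',(222,40),(527,97)),('ball',(130,367),(609,362)),('carrier',(111,470),(640,478)),('black',(294,42),(569,76)),('orange',(367,39),(609,46)),
 ('bin c1',(80,62),(427,232)),('bin c2',(192,60),(489,181)),('bin c3',(198,163),(544,235)),('bin c4',(84,167),(483,287))]:
    print(n,tri([(t,*T(*a)),(s,*S(*b))]))
for n,a,z in [('stick rim',(230,118),.085),('carrier',(111,470),.022),('mouthL',(52,412),.036),('mouthR',(178,415),.036),('railL',(46,540),.02),('railR',(168,548),.02),('hood topL',(60,287),.036),('chanL end',(62,540),.008),('chanR end',(158,545),.008),
 ('hold R top',(386,70),.085),('hold R bot',(386,136),.085),('hold L bot',(198,147),.085),('bin1',(80,62),.085),('bin2',(192,60),.085),('bin3',(198,163),.085),('bin4',(84,167),.085)]:
    print(n,at(t,*T(*a),z))
for n,a,z in [('carrier',(640,478),.022),('mouthL',(577,460),.036),('mouthR',(650,400),.036),('hood topL',(515,387),.036),('railLend',(636,556),.02),('railRend',(716,494),.02)]: print('S',n,at(s,*S(*a),z))
E
```

```text
stick top [0.6183 0.185  0.2196]
ball [0.4421 0.2471 0.1122]
carrier [0.3771 0.269  0.0117]
black [0.6202 0.1437 0.2076]
orange [0.6214 0.1018 0.209 ]
bin c1 [0.648  0.2853 0.0739]
bin c2 [0.6533 0.2114 0.0695]
bin c3 [0.5811 0.2068 0.0686]
bin c4 [0.5736 0.2804 0.0794]
stick rim [0.6076 0.1845 0.085 ]
carrier [0.3769 0.2676 0.022 ]
mouthL [0.4159 0.3067 0.036 ]
mouthR [0.4136 0.2212 0.036 ]
railL [0.3303 0.3114 0.02  ]
railR [0.3248 0.2285 0.02  ]
hood topL [0.5011 0.303  0.036 ]
chanL end [0.3295 0.3023 0.008 ]
chanR end [0.326  0.2362 0.008 ]
hold R top [0.6399 0.0803 0.085 ]
hold R bot [0.5946 0.0812 0.085 ]
hold L bot [0.5879 0.2057 0.085 ]
bin1 [0.6468 0.2851 0.085 ]
bin2 [0.6477 0.21   0.085 ]
bin3 [0.5771 0.2057 0.085 ]
bin4 [0.5748 0.2812 0.085 ]
S carrier [0.3754 0.2711 0.022 ]
S mouthL [0.4167 0.3037 0.036 ]
S mouthR [0.4178 0.2249 0.036 ]
S hood topL [0.4985 0.3048 0.036 ]
S railLend [0.3296 0.3138 0.02  ]
S railRend [0.3261 0.2314 0.02  ]
```

Call:
step_arm:
  steps:
    - [[0, 0, -6], [0, 0, 0]]
    - [[0, 0, -6], [0, 0, 0]]
    - [[0, 0, -6], [0, 0, 0]]
    - [[0, 0, -6], [0, 0, 0]]
    - [[0, 0, -6], [0, 0, 0]]
    - [[0, 0, -6], [0, 0, 0]]
  claw: 1
  grip_force: 30

```text
clock: 0.85
tool_pos: [0.2578, -0.5686, 0.6196]
eef_rot: [0.977, 0.211, -0.0, -0.0]
contact_force: [-0.1, -1.6, 0.8]
opening: 1.002
finger_force: 0.0
```

```bash
python3 - <<'E'
from h import *
np.set_printoptions(precision=3,suppress=True)
t=load('t0');s=load('s0')
print('plug',tri([(t,486,104),(s,380,63)]),'plug2',tri([(t,524,104),(s,404,46)]),'edge',at(t,250,144,0))
print('sockplate TL',tri([(t,474,79),(s,361,43)]))
E
```

```text
plug [ 0.708 -0.145  0.147] plug2 [ 0.701 -0.209  0.163] edge [0.676 0.323 0.   ]
sockplate TL [ 0.725 -0.099  0.222]
```

Call:
step_arm:
  steps:
    - [[6, -0.29, 0], [0, 0, -5.5]]
    - [[6, -0.29, 0], [0, 0, -5.5]]
    - [[6, -0.29, 0], [0, 0, -5.5]]
    - [[6, -0.29, 0], [0, 0, -5.5]]
    - [[6, -0.29, 0], [0, 0, -5.5]]
    - [[6, -0.29, 0], [0, 0, -5.5]]
    - [[6, -0.29, 0], [0, 0, -5.5]]
    - [[6, -0.29, 0], [0, 0, -5.5]]
    - [[6, -0.29, 0], [0, 0, -5.5]]
    - [[6, -0.29, 0], [0, 0, -5.5]]
    - [[6, -0.29, 0], [0, 0, -5.5]]
    - [[6, -0.29, 0], [0, 0, -5.5]]

```text
clock: 2.35
tool_pos: [0.6256, 0.0073, 0.6168]
eef_rot: [0.704, 0.711, -0.001, -0.0]
contact_force: [0.3, -0.2, -1.1]
opening: 1.006
finger_force: 0.0
```

Call:
step_arm:
  steps:
    - [[6, -0.29, 0], [0, 0, -2]]
    - [[6, 0, 0], [0, 0, 0]]
    - [[6, 0, 3], [0, 0, 0]]
    - [[0, 0, 3], [0, 0, 0]]
    - [[0, 0, 0], [0, 0, 0]]

```text
clock: 2.98
tool_pos: [0.6164, 0.1809, 0.5571]
eef_rot: [0.692, 0.722, -0.003, -0.001]
contact_force: [0.5, 0.1, -0.1]
opening: 1.0
finger_force: 0.0
```

```bash
python3 - <<'E'
from h import *
np.set_printoptions(precision=3,suppress=True)
s=sensors.get_state();print(s['tool_pos'],R.from_quat(s['eef_rot']).as_matrix(),s['q'],rel([.617,.185,.3]))
w=snap('wrist','w1');print(w['position'])
E
```

```text
[0.616 0.181 0.557] [[-0.043  0.999 -0.006]
 [ 0.999  0.043 -0.004]
 [-0.003 -0.006 -1.   ]] [-0.167  0.584 -0.471  0.875  0.256  1.735 -0.484] [ 0.499  0.232 25.704]
[0.613 0.265 0.682]
```

View pics/w1.png

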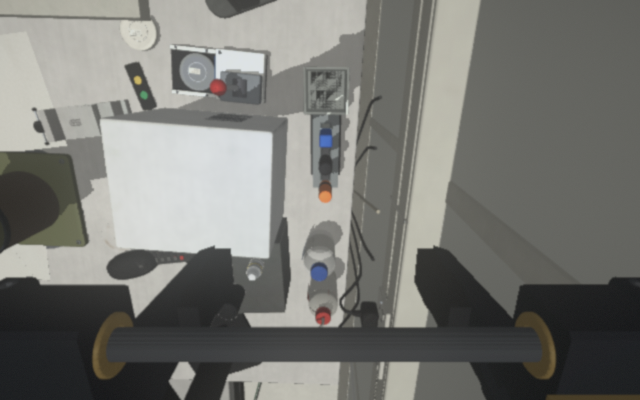

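```bash
python3 - <<'E'
from h import *
w=load('w1');im=cv2.imread('pics/w1.png')[30:230,160:360]
cv2.imwrite('pics/w1c.png',cv2.resize(im,None,fx=3,fy=3,interpolation=2))
E
```

```text
(no output)
```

View pics/w1c.png

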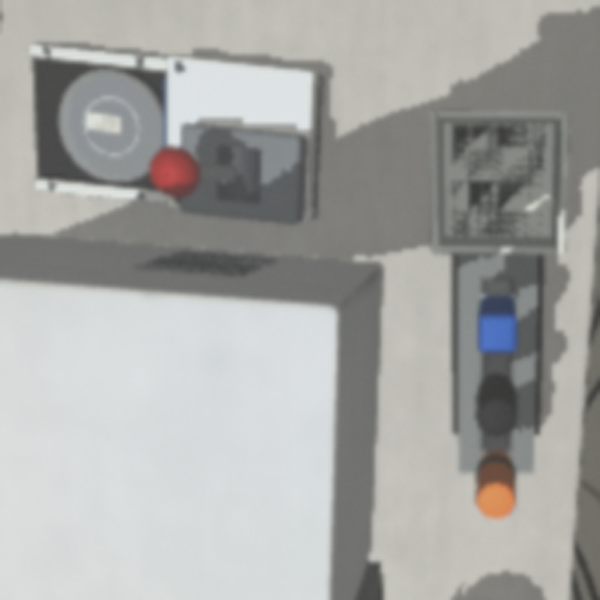

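```bash
cat >> h.py <<'E'
def W(u,v): return 160+u/3,30+v/3
E
python3 - <<'E'
from h import *
np.set_printoptions(precision=4,suppress=True)
w=load('w1')
for n,p,z in [('stick',(498,334),.22),('black',(496,409),.208),('orange',(496,500),.208),('ball',(175,173),.111),('carrier',(110,125),.022),('mouthT',(167,57),.036),('hoodTR',(318,71),.036),('railTL',(32,46),.02),('railBL',(36,190),.02),('b1',(433,113),.085),('b2',(566,113),.085),('b3',(566,250),.085),('b4',(433,250),.085)]: print(n,at(w,*W(*p),z))
print(rel(at(w,*W(498,334),.22)))
E
```

```text
stick [0.6163 0.1877 0.22  ]
black [0.617  0.1502 0.208 ]
orange [0.619  0.1048 0.208 ]
ball [0.4419 0.2474 0.111 ]
carrier [0.3775 0.2708 0.022 ]
mouthT [0.4185 0.3093 0.036 ]
hoodTR [0.506  0.3054 0.036 ]
railTL [0.3338 0.3131 0.02  ]
railBL [0.3279 0.231  0.02  ]
b1 [0.5765 0.2838 0.085 ]
b2 [0.6488 0.2868 0.085 ]
b3 [0.6535 0.2144 0.085 ]
b4 [0.5782 0.2111 0.085 ]
[ 0.7875 -0.0049 33.9276]
```

```bash
python3 - <<'E'
from h import *
print(rel([.617,.1865,.19]), R.from_quat(sensors.get_state()['eef_rot']).as_matrix().round(4))
E
```

```text
[ 0.67331418  0.06740795 36.92761947] [[-0.0412  0.9992 -0.0017]
 [ 0.9992  0.0412 -0.0017]
 [-0.0016 -0.0018 -1.    ]]
```

Call:
step_arm:
  steps:
    - [[0.35, 0.1, 5], [0, 0, 0]]
    - [[0.35, 0, 5], [0, 0, 0]]
    - [[0, 0, 5], [0, 0, 0]]
    - [[0, 0, 5], [0, 0, 0]]
    - [[0, 0, 4], [0, 0, 0]]
    - [[0, 0, 4], [0, 0, 0]]
    - [[0, 0, 3], [0, 0, 0]]
    - [[0, 0, 3], [0, 0, 0]]
    - [[0, 0, 2], [0, 0, 0]]
    - [[0, 0, 0.9], [0, 0, 0]]
    - [[0, 0, 0], [0, 0, 0]]
    - [[0, 0, 0], [0, 0, 0]]

```text
clock: 4.53
tool_pos: [0.6191, 0.1884, 0.1921]
eef_rot: [0.692, 0.722, 0.001, 0.001]
contact_force: [0.2, -1.0, 0.1]
opening: 1.001
finger_force: 0.0
```

Call:
step_arm:
  steps:
    - [[0, 0, 0], [0, 0, 0]]
    - [[0, 0, 0], [0, 0, 0]]
    - [[0, 0, 0], [0, 0, 0]]
    - [[0, 0, 0], [0, 0, 0]]
    - [[0, 0, 0], [0, 0, 0]]
    - [[0, 0, 0], [0, 0, 0]]
    - [[0, 0, 0], [0, 0, 0]]
    - [[0, 0, 0], [0, 0, 0]]
  claw: -1
  grip_force: 30

```text
clock: 5.52
tool_pos: [0.618, 0.1882, 0.1907]
eef_rot: [0.692, 0.722, -0.0, 0.0]
contact_force: [-0.4, -0.7, 0.2]
opening: 0.206
finger_force: 30.0
```

Call:
step_arm:
  steps:
    - [[0, 0, -1], [0, 0, 0]]
    - [[0, 0, -2], [0, 0, 0]]
    - [[0, 0, -3], [0, 0, 0]]
    - [[0, 0, -3], [0, 0, 0]]
    - [[0, 0, -3], [0, 0, 0]]
    - [[0, 0, -3], [0, 0, 0]]
    - [[0, 0, -3], [0, 0, 0]]
    - [[0, 0, -3], [0, 0, 0]]
    - [[0, 0, -3], [0, 0, 0]]
    - [[0, 0, -2], [0, 0, 0]]
    - [[0, 0, 0], [0, 0, 0]]
    - [[0, 0, 0], [0, 0, 0]]

```text
clock: 7.02
tool_pos: [0.6175, 0.188, 0.45]
eef_rot: [0.692, 0.722, -0.001, -0.0]
contact_force: [0.4, -1.3, -0.7]
opening: 0.201
finger_force: 30.0
```

```bash
python3 - <<'E'
from h import *
np.set_printoptions(precision=4,suppress=True)
s=sensors.get_state();print(s['tool_pos'],s['q'],s['contact_force'])
print(rel([.328,.2715,s['tool_pos'][2]]))
t=snap('top','t2');a=snap('scene','s2')
p=s['tool_pos'];t1=p-[0,0,.181]
print(proj(t,p),proj(t,t1),proj(a,p),proj(a,t1))
o=np.zeros((480,800,3),np.uint8)
o[:480,:400]=cv2.resize(cv2.imread('pics/t2.png')[60:300,180:380],None,fx=2,fy=2)
o[:480,400:]=cv2.resize(cv2.imread('pics/s2.png')[60:300,200:400],None,fx=2,fy=2)
cv2.imwrite('pics/c2.png',o)
E
```

```text
[0.6175 0.188  0.45  ] [-0.1342  0.6014 -0.4813  1.1673  0.2676  1.4344 -0.5364] [ 0.4071 -1.3018 -0.6822]
[  9.5636 -28.5748   0.0309]
(np.float64(300.55840990311606), np.float64(80.99854415951461)) (np.float64(306.38449586951936), np.float64(129.76891022907142)) (np.float64(272.42712115209), np.float64(61.13060354398141)) (np.float64(282.03927227643896), np.float64(135.71367651609174))
```

View pics/c2.png

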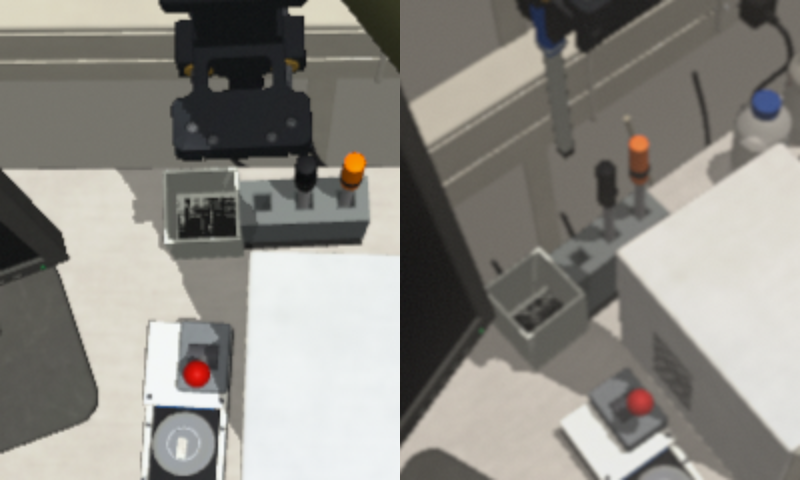

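Call:
step_arm:
  steps:
    - [[0, -3, 0], [0, 0, 0]]
    - [[0, -4, 0], [0, 0, 0]]
    - [[0, -4, 0], [0, 0, 0]]
    - [[1.5, -4, 0], [0, 0, 0]]
    - [[2, -4, 0], [0, 0, 0]]
    - [[2, -4, 0], [0, 0, 0]]
    - [[2, -3.5, 0], [0, 0, 0]]
    - [[2.0, -2.1, 0], [0, 0, 0]]
    - [[0, 0, 0], [0, 0, 2.7]]
    - [[0, 0, 0], [0, 0, 2.7]]
    - [[0, 0, 0], [0, 0, 0]]
    - [[0, 0, 0], [0, 0, 0]]

```text
clock: 8.62
tool_pos: [0.3282, 0.2709, 0.4504]
eef_rot: [0.725, 0.689, -0.0, 0.0]
contact_force: [-0.5, 0.5, -0.4]
opening: 0.203
finger_force: 30.0
```

```bash
python3 - <<'E'
from h import *
np.set_printoptions(precision=4,suppress=True)
s=sensors.get_state();print(s['tool_pos'],s['q'],s['contact_force']);print(R.from_quat(s['eef_rot']).as_matrix())
print(rel([.326,.2715,.192]))
E
```

```text
[0.3282 0.2709 0.4504] [-0.3375  0.2313 -0.5932  1.7817  0.1394  1.1713 -1.0247] [-0.4671  0.5161 -0.4025]
[[ 0.0518  0.9987 -0.0005]
 [ 0.9987 -0.0518 -0.0005]
 [-0.0006 -0.0005 -1.    ]]
[ 0.06   -0.205  25.8432]
```

Call:
step_arm:
  steps:
    - [[0, -0.2, 3], [0, 0, 0]]
    - [[0, 0, 4], [0, 0, 0]]
    - [[0, 0, 4], [0, 0, 0]]
    - [[0, 0, 4], [0, 0, 0]]
    - [[0, 0, 4], [0, 0, 0]]
    - [[0, 0, 3], [0, 0, 0]]
    - [[0, 0, 2], [0, 0, 0]]
    - [[0, 0, 1], [0, 0, 0]]
    - [[0, 0, 0.6], [0, 0, 0]]
    - [[0, 0, 0], [0, 0, 0]]
    - [[0, 0, 0], [0, 0, 0]]

```text
clock: 10.0
tool_pos: [0.3266, 0.2715, 0.1953]
eef_rot: [0.725, 0.688, 0.001, 0.0]
contact_force: [0.1, 1.2, -0.9]
opening: 0.205
finger_force: 30.0
```

```bash
python3 - <<'E'
from h import *
np.set_printoptions(precision=4,suppress=True)
s=sensors.get_state();print(s['tool_pos'],s['q'],s['contact_force'])
t=snap('top','t3');a=snap('scene','s3')
t1=s['tool_pos']-[0,0,.181]
print(proj(t,t1),proj(a,t1))
o=np.zeros((480,800,3),np.uint8)
o[:480,:400]=cv2.resize(cv2.imread('pics/t3.png')[200:320,220:320],None,fx=4,fy=4)
o[:480,400:]=cv2.resize(cv2.imread('pics/s3.png')[240:360,270:370],None,fx=4,fy=4)
cv2.imwrite('pics/c3.png',o)
E
```

```text
[0.3266 0.2715 0.1953] [-0.552   0.5757 -0.3835  2.2056  0.4982  0.4408 -1.3879] [ 0.1427  1.1923 -0.9493]
(np.float64(270.19592197089815), np.float64(306.6396265666346)) (np.float64(348.4283439189396), np.float64(329.4399748053949))
```

View pics/c3.png

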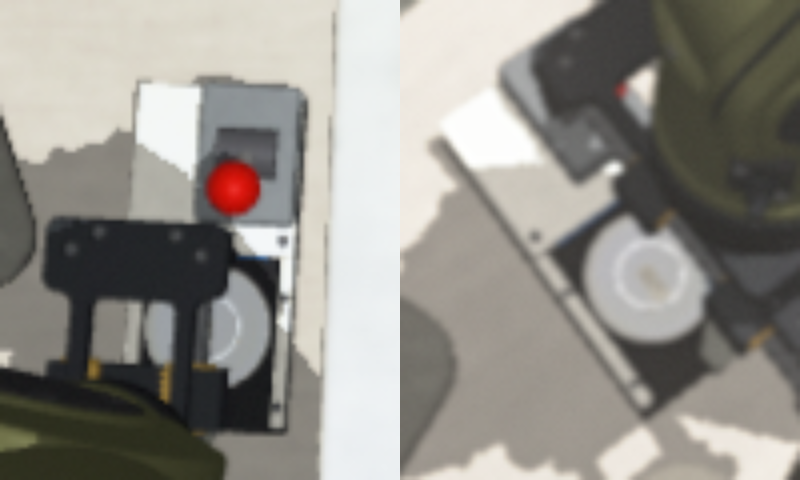

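Call:
step_arm:
  steps:
    - [[0, 0.4, 0.2], [0, 0, 0]]
    - [[0, 0.4, 0], [0, 0, 0]]
    - [[0, 0.2, 0], [0, 0, 0]]
    - [[0, 0.2, 0], [0, 0, 0]]
    - [[0, 0.3, 0], [0, 0, 0]]
    - [[0, 0.4, 0], [0, 0, 0]]
    - [[0, 0.4, 0], [0, 0, 0]]
    - [[0, 0.4, 0], [0, 0, 0]]
    - [[0, 0.4, 0], [0, 0, 0]]
    - [[0, 0.4, 0], [0, 0, 0]]
    - [[0, 0.4, 0], [0, 0, 0]]
    - [[0, 0.4, 0], [0, 0, 0]]

```text
clock: 11.6
tool_pos: [0.3695, 0.2689, 0.1927]
eef_rot: [0.725, 0.688, -0.0, 0.0]
contact_force: [0.1, 0.1, 0.2]
opening: 0.204
finger_force: 30.0
```

Call:
step_arm:
  steps:
    - [[0, 0.4, 0], [0, 0, 0]]
    - [[0, 0.4, 0], [0, 0, 0]]
    - [[0, 0.4, 0], [0, 0, 0]]
    - [[0, 0.4, 0], [0, 0, 0]]
    - [[0, 0.3, 0], [0, 0, 0]]
    - [[0, 0.3, 0], [0, 0, 0]]
    - [[0, 0.2, 0], [0, 0, 0]]
    - [[0, 0.2, 0], [0, 0, 0]]
    - [[0, 0.2, 0], [0, 0, 0]]
    - [[0, 0.2, 0], [0, 0, 0]]

```text
clock: 12.85
tool_pos: [0.3992, 0.2674, 0.1927]
eef_rot: [0.725, 0.688, -0.0, 0.0]
contact_force: [-1.5, -0.6, -0.4]
opening: 0.203
finger_force: 30.0
```

```bash
python3 - <<'E'
from h import *
np.set_printoptions(precision=4,suppress=True)
s=sensors.get_state();print(s['tool_pos'],s['contact_force'],s['moment'])
E
```

```text
[0.3992 0.2674 0.1927] [-1.48   -0.5934 -0.369 ] [ 0.0183  0.0466 -0.0175]
```

Call:
step_arm:
  steps:
    - [[0, 0.1, 0], [0, 0, 0]]
    - [[0, 0.1, 0], [0, 0, 0]]
    - [[0, 0.1, 0], [0, 0, 0]]
    - [[0, 0, 0], [0, 0, 0]]

```text
clock: 13.35
tool_pos: [0.4023, 0.2673, 0.1928]
eef_rot: [0.725, 0.688, 0.0, 0.0]
contact_force: [-0.0, -0.3, 0.7]
opening: 0.203
finger_force: 30.0
```

```bash
cat > m.py <<'E'
from h import *
np.set_printoptions(precision=3,suppress=True)
s=sensors.get_state();print(s['tool_pos'],s['contact_force'],s['moment'],s['joint_torque'])
E
python3 m.py
```

```text
[0.402 0.267 0.193] [-0.033 -0.348  0.655] [-0.019 -0.013 -0.008] [  0.084 -43.516  -3.279  -9.571   0.035  -0.122   0.006]
```

Call:
step_arm:
  steps:
    - [[0, 0.1, 0], [0, 0, 0]]
    - [[0, 0.1, 0], [0, 0, 0]]
    - [[0, 0, 0], [0, 0, 0]]

```text
clock: 13.72
tool_pos: [0.4043, 0.2671, 0.1927]
eef_rot: [0.725, 0.688, 0.0, 0.0]
contact_force: [0.1, -0.4, -0.9]
opening: 0.197
finger_force: 30.0
```

```bash
python3 m.py
```

```text
[0.404 0.267 0.193] [ 0.078 -0.384 -0.932] [-0.044 -0.007  0.002] [  0.081 -43.637  -3.302  -9.616   0.036  -0.12    0.006]
```

Call:
step_arm:
  steps:
    - [[0, 0.1, 0], [0, 0, 0]]
    - [[0, 0.1, 0], [0, 0, 0]]
    - [[0, 0, 0], [0, 0, 0]]

```text
clock: 14.1
tool_pos: [0.4063, 0.267, 0.1927]
eef_rot: [0.725, 0.688, 0.0, 0.0]
contact_force: [0.0, -0.6, -0.6]
opening: 0.201
finger_force: 30.0
```

```bash
python3 m.py
```

```text
[0.406 0.267 0.193] [ 0.024 -0.645 -0.559] [-0.038 -0.01  -0.034] [  0.085 -43.758  -3.325  -9.673   0.039  -0.123   0.006]
```

Call:
step_arm:
  steps:
    - [[0, 0.1, 0], [0, 0, 0]]
    - [[0, 0, 0], [0, 0, 0]]

```text
clock: 14.35
tool_pos: [0.4071, 0.267, 0.1927]
eef_rot: [0.725, 0.688, -0.0, 0.0]
contact_force: [-0.2, -0.3, -0.5]
opening: 0.201
finger_force: 30.0
```

```bash
python3 m.py;  python3 - <<'E'
from h import *
t=snap('top','t4');a=snap('scene','s4');w=snap('wrist','w4')
t1=sensors.get_state()['tool_pos']-[0,0,.165]
print(proj(t,t1),proj(a,t1),proj(w,t1))
o=np.zeros((560,800,3),np.uint8)
o[:240,:400]=cv2.resize(cv2.imread('pics/t4.png')[230:320,220:370],(400,240))
o[240:560,:400]=cv2.resize(cv2.imread('pics/w4.png'),(400,250)).copy()[:,:] if 0 else np.pad(cv2.resize(cv2.imread('pics/w4.png'),(400,250)),((0,70),(0,0),(0,0)))
o[:480,400:]=cv2.resize(cv2.imread('pics/s4.png')[240:360,270:370],None,fx=4,fy=4)
cv2.imwrite('pics/c4.png',o)
E
```

```text
[0.407 0.267 0.193] [-0.228 -0.26  -0.487] [-0.02   0.109 -0.024] [  0.168 -43.823  -3.239  -9.804   0.096  -0.158   0.005]
(np.float64(272.214416225253), np.float64(266.7031165726171)) (np.float64(323.86680521124066), np.float64(294.9030489308608)) (np.float64(324.52747198340603), np.float64(182.1588715811732))
```

View pics/c4.png

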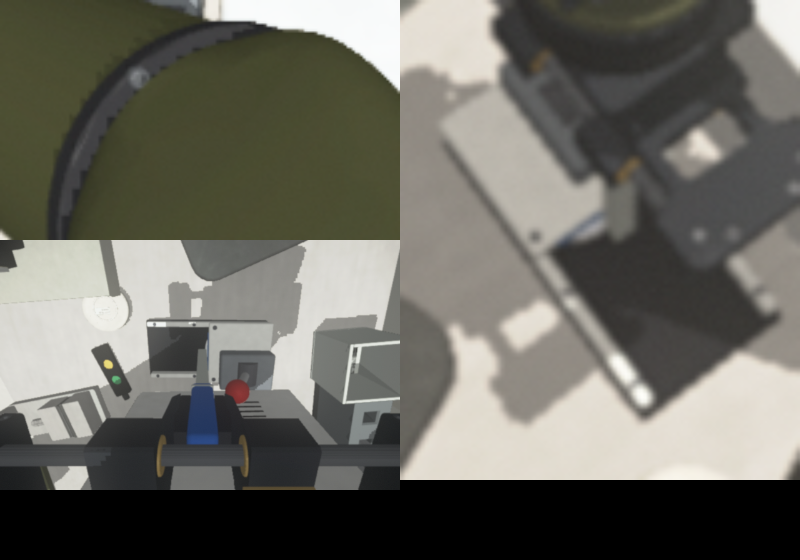

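Call:
step_arm:
  steps:
    - [[0, 0.05, 0], [0, 0, 0]]
    - [[0, 0, 0], [0, 0, 0]]

```text
clock: 14.75
tool_pos: [0.4074, 0.267, 0.1927]
eef_rot: [0.725, 0.688, -0.0, -0.0]
contact_force: [-0.7, 0.2, -0.0]
opening: 0.2
finger_force: 30.0
```

```bash
python3 m.py
```

```text
[0.407 0.267 0.193] [-0.702  0.23  -0.003] [0.019 0.348 0.048] [  0.361 -43.875  -2.989 -10.111   0.263  -0.259  -0.001]
```

Call:
step_arm:
  steps:
    - [[0, 0.05, 0], [0, 0, 0]]
    - [[0, 0, 0], [0, 0, 0]]

```text
clock: 15.0
tool_pos: [0.4077, 0.2669, 0.1927]
eef_rot: [0.725, 0.688, -0.0, -0.0]
contact_force: [-2.6, 0.3, 0.4]
opening: 0.196
finger_force: 30.0
```

```bash
python3 m.py
```

```text
[0.408 0.267 0.193] [-2.64   0.274  0.446] [0.044 0.681 0.009] [  0.668 -43.891  -2.609 -10.56    0.504  -0.404  -0.003]
```

Call:
step_arm:
  steps:
    - [[0, -0.1, 0], [0, 0, 0]]
    - [[0, -0.3, 0], [0, 0, 0]]
    - [[0, -0.8, 0], [0, 0, 0]]
    - [[0, -0.8, -1], [0, 0, 0]]
    - [[0, 0, -2], [0, 0, 0]]
    - [[0, 0, -2], [0, 0, 0]]
    - [[0, 0, -2], [0, 0, 0]]
    - [[-1, 0, -0.3], [0, 0, 0]]
    - [[-0.9, 0, 0], [0, 0, 0]]
    - [[0, 0, 0], [0, 0, 0]]
    - [[0, 0, 0], [0, 0, 0]]

```text
clock: 16.38
tool_pos: [0.387, 0.2489, 0.2653]
eef_rot: [0.725, 0.688, -0.0, -0.0]
contact_force: [0.0, 0.1, -0.7]
opening: 0.203
finger_force: 30.0
```

```bash
python3 m.py; python3 - <<'E'
from h import *
print(rel([.423,.2485,.266]))
E
```

```text
[0.387 0.249 0.265] [ 0.017  0.097 -0.735] [-0.011 -0.052 -0.058] [  0.259 -38.973  -3.409 -12.022  -0.014  -0.033   0.   ]
[ 0.1521423   3.59946497 -0.07347709]
```

Call:
step_arm:
  steps:
    - [[0.1, 1, 0], [0, 0, 0]]
    - [[0, 1, 0], [0, 0, 0]]
    - [[0, 0.6, 0], [0, 0, 0]]
    - [[0, 0.5, 0], [0, 0, 0]]
    - [[0, 0.5, 0], [0, 0, 0]]
    - [[0, 0.5, 0], [0, 0, 0]]
    - [[0, 0.5, 0], [0, 0, 0]]
    - [[0, 0.5, 0], [0, 0, 0]]
    - [[0, 0, 0], [0, 0, 0]]

```text
clock: 17.5
tool_pos: [0.4389, 0.2473, 0.2657]
eef_rot: [0.726, 0.688, 0.0, 0.0]
contact_force: [-0.7, -0.5, 0.5]
opening: 0.205
finger_force: 30.0
```

```bash
python3 m.py
```

```text
[0.439 0.247 0.266] [-0.704 -0.487  0.496] [-0.044 -0.07  -0.004] [  0.115 -42.451  -3.995 -13.239  -0.018  -0.053   0.026]
```

Call:
step_arm:
  steps:
    - [[0, 0.5, 0], [0, 0, 0]]
    - [[0, 0.5, 0], [0, 0, 0]]
    - [[0, 0.5, 0], [0, 0, 0]]
    - [[0, 0.5, 0], [0, 0, 0]]
    - [[0, 0.5, 0], [0, 0, 0]]
    - [[0, 0.5, 0], [0, 0, 0]]
    - [[0, 0.3, 0], [0, 0, 0]]
    - [[0, 0.3, 0], [0, 0, 0]]
    - [[0, 0, 0], [0, 0, 0]]

```text
clock: 18.62
tool_pos: [0.4718, 0.2455, 0.2655]
eef_rot: [0.725, 0.689, -0.002, -0.001]
contact_force: [-7.3, 0.1, 3.1]
opening: 0.206
finger_force: 30.0
```

```bash
python3 m.py
```

```text
[0.472 0.245 0.265] [-7.261  0.121  3.093] [0.058 2.443 0.016] [  1.91  -44.601  -2.202 -16.742   1.958  -1.835   0.002]
```

```bash
python3 - <<'E'
from h import *
t=snap('top','t5');a=snap('scene','s5');w=snap('wrist','w5')
p=sensors.get_state()['tool_pos']
for c in (t,a,w): print(proj(c,p-[0,0,.181]),proj(c,p-[0,0,.136]))
o=np.zeros((560,800,3),np.uint8)
o[:480,:400]=cv2.resize(cv2.imread('pics/w5.png')[100:280,260:410],(400,480))
o[:480,400:]=cv2.resize(cv2.imread('pics/s5.png')[200:320,260:360],None,fx=4,fy=4)
cv2.imwrite('pics/c5.png',o)
E
```

```text
(np.float64(280.37951611853714), np.float64(232.4502004746371)) (np.float64(278.0523547949672), np.float64(230.06271882175898))
(np.float64(311.1964931404727), np.float64(254.48304324247565)) (np.float64(310.6669692224296), np.float64(245.62638048276642))
(np.float64(325.3845978445498), np.float64(177.10822622177173)) (np.float64(325.3212136980486), np.float64(191.9383331669025))
```

View pics/c5.png

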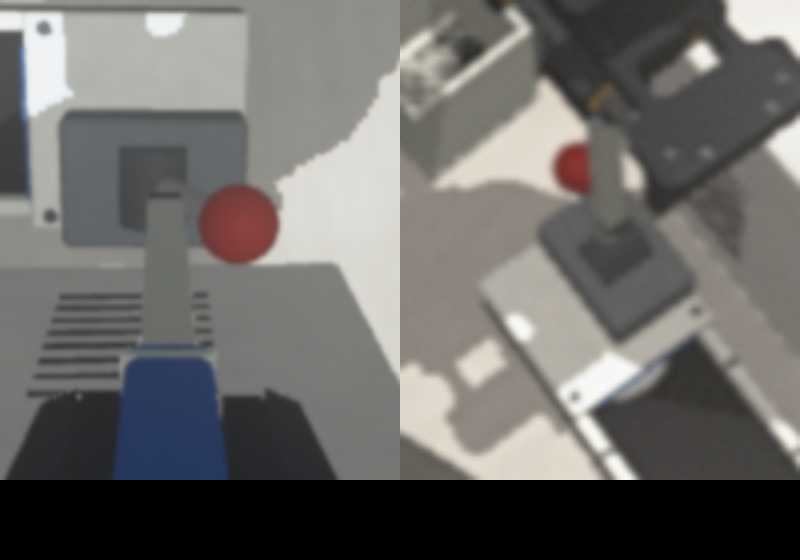

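```bash
python3 - <<'E'
from h import *
w=load('w5');a=load('s5')
u,v=260+239*150/400,100+223*180/480
print(at(w,u,v,.111)); print(tri([(w,u,v),(a,260+(577-400)/4,200+168/4)]))
E
python3 m.py
```

```text
[0.49242932 0.24598512 0.111     ]
[0.49260425 0.24507933 0.10787635]
[0.472 0.246 0.266] [-5.651  0.556  2.881] [0.068 2.374 0.04 ] [  1.708 -44.787  -2.368 -16.61    1.902  -1.804  -0.007]
```

Call:
step_arm:
  steps:
    - [[0, -0.5, 0], [0, 0, 0]]
    - [[0, -0.5, -0.8], [0, 0, 0]]
    - [[0, 0, -0.8], [0, 0, 0]]
    - [[0, 0.5, 0], [0, 0, 0]]
    - [[0, 0.5, 0], [0, 0, 0]]
    - [[0, 0.2, 0], [0, 0, 0]]
    - [[0, 0, 0], [0, 0, 0]]

```text
clock: 19.65
tool_pos: [0.4753, 0.2453, 0.2813]
eef_rot: [0.725, 0.688, -0.001, -0.001]
contact_force: [-3.3, 0.4, 0.1]
opening: 0.201
finger_force: 30.0
```

```bash
python3 m.py
```

```text
[0.475 0.245 0.281] [-3.254  0.423  0.127] [ 0.021  1.018 -0.012] [  0.919 -44.551  -3.436 -15.621   0.842  -0.808   0.008]
```

Call:
step_arm:
  steps:
    - [[0, 0.2, 0], [0, 0, 0]]
    - [[0, 0.2, 0], [0, 0, 0]]
    - [[0, 0, 0], [0, 0, 0]]

```text
clock: 20.02
tool_pos: [0.4774, 0.2453, 0.2813]
eef_rot: [0.725, 0.689, -0.002, -0.001]
contact_force: [-6.9, 1.0, 4.1]
opening: 0.203
finger_force: 30.0
```

```bash
python3 m.py
```

```text
[0.477 0.245 0.281] [-6.88   0.992  4.138] [0.187 2.6   0.042] [  2.1   -44.225  -2.002 -17.374   2.205  -1.989  -0.002]
```

```bash
cat > ball.py <<'E'
from h import *
import sys
def ball(f):
    im=cv2.imread(f'pics/{f}.png').astype(int);b,g,r_=im[...,0],im[...,1],im[...,2]
    m=((r_>80)&(r_>2.2*g)&(r_>2.2*b)).astype(np.uint8)
    n,l,st,c=cv2.connectedComponentsWithStats(m)
    for i in range(1,n):
        if st[i,4]>60:
            P=at(load(f),*c[i],.111); (u,v),rad=cv2.minEnclosingCircle(np.argwhere(l==i)[:,::-1].astype(np.float32))
            if .35<P[0]<.56 and .2<P[1]<.3: print(f,st[i],c[i].round(1),P.round(4),'circ',round(rad,1),at(load(f),u,v,.111).round(4))
for f in sys.argv[1:]: ball(f)
E
python3 - <<'E'
from h import *
snap('wrist','w6');snap('top','t6')
E
python3 ball.py t0 s0 t2 s2 w1 w5 t5 w6 t6
```

```text
t0 [272 240  13  14 140] [277.9 246.3] [0.4431 0.2473 0.111 ] circ 6.7 [0.4429 0.2472 0.111 ]
s0 [315 255  11  12  97] [319.7 260.4] [0.444  0.2467 0.111 ] circ 5.7 [0.4441 0.2472 0.111 ]
t2 [272 240  13  14 141] [278.  246.3] [0.4431 0.2473 0.111 ] circ 6.8 [0.443  0.2469 0.111 ]
s2 [314 255  12  12 110] [319.7 260.4] [0.444  0.2468 0.111 ] circ 5.9 [0.4438 0.247  0.111 ]
```

```bash
sed -i 's/2\.2\*/1.6*/g' ball.py; python3 ball.py t0 w1 w4 w5 t5 w6 t6
```

```text
t0 [271 240  14  14 153] [277.9 246.4] [0.4428 0.2474 0.111 ] circ 6.9 [0.4429 0.2473 0.111 ]
w1 [210  80  15  14 167] [217.1  86.6] [0.44   0.2489 0.111 ] circ 7.5 [0.4402 0.2487 0.111 ]
w4 [ 361  224   38   38 1040] [380.6 241.1] [0.4435 0.2481 0.111 ] circ 19.2 [0.4428 0.2472 0.111 ]
w5 [335 170  29  28 620] [349.1 183.7] [0.492  0.2459 0.111 ] circ 14.1 [0.4919 0.2461 0.111 ]
w6 [330 166  26  26 541] [342.  178.7] [0.4921 0.2459 0.111 ] circ 13.2 [0.4921 0.2459 0.111 ]
```

Call:
step_arm:
  steps:
    - [[0, -0.7, 0], [0, 0, 0]]
    - [[0, -0.7, 0], [0, 0, 0]]
    - [[0, 0, -3], [0, 0, 0]]
    - [[0, 0, -4], [0, 0, 0]]
    - [[0, 0, -4], [0, 0, 0]]
    - [[0, 0, -4], [0, 0, 0]]
    - [[0, 4, -2], [0, 0, -2.7]]
    - [[0, 4, 0], [0, 0, -2.7]]
    - [[0, 4, 0], [0, 0, 0]]
    - [[-1.5, 3, 0], [0, 0, 0]]
    - [[-1.5, 0, 0], [0, 0, 0]]
    - [[0, 0, 0], [0, 0, 0]]

```text
clock: 21.62
tool_pos: [0.6172, 0.215, 0.4519]
eef_rot: [0.693, 0.721, -0.0, 0.001]
contact_force: [-0.3, 0.9, -0.1]
opening: 0.2
finger_force: 30.0
```

```bash
python3 m.py; python3 - <<'E'
from h import *
t=snap('top','t7');a=snap('scene','s7')
p=sensors.get_state()['tool_pos']-[0,0,.181]
print(proj(t,p),proj(a,p))
o=np.zeros((600,800,3),np.uint8)
o[:600,:400]=cv2.resize(cv2.imread('pics/t7.png')[205:305,240:307],(400,600),interpolation=2)
o[:600,400:]=cv2.resize(cv2.imread('pics/s7.png')[110:350,240:400],(400,600),interpolation=2)
cv2.imwrite('pics/c7.png',o)
E
python3 ball.py t7 s7 s0 t0
```

```text
[0.617 0.215 0.452] [-0.31   0.932 -0.078] [-0.009 -0.058 -0.06 ] [  0.85  -51.933  -4.207 -19.02    0.076  -0.022   0.066]
(np.float64(288.0492920619136), np.float64(130.15017596244041)) (np.float64(268.92882476508964), np.float64(144.21700721551088))
t7 [273 214  14  14 145] [279.9 220.5] [0.4918 0.2442 0.111 ] circ 6.8 [0.4917 0.2443 0.111 ]
s7 [298 236  13  12 122] [304.2 241.5] [0.4923 0.2452 0.111 ] circ 6.3 [0.4924 0.2451 0.111 ]
s0 [314 255  12  13 128] [319.4 260.7] [0.4439 0.2476 0.111 ] circ 6.4 [0.444 0.248 0.111]
t0 [271 240  14  14 153] [277.9 246.4] [0.4428 0.2474 0.111 ] circ 6.9 [0.4429 0.2473 0.111 ]
```

View pics/c7.png

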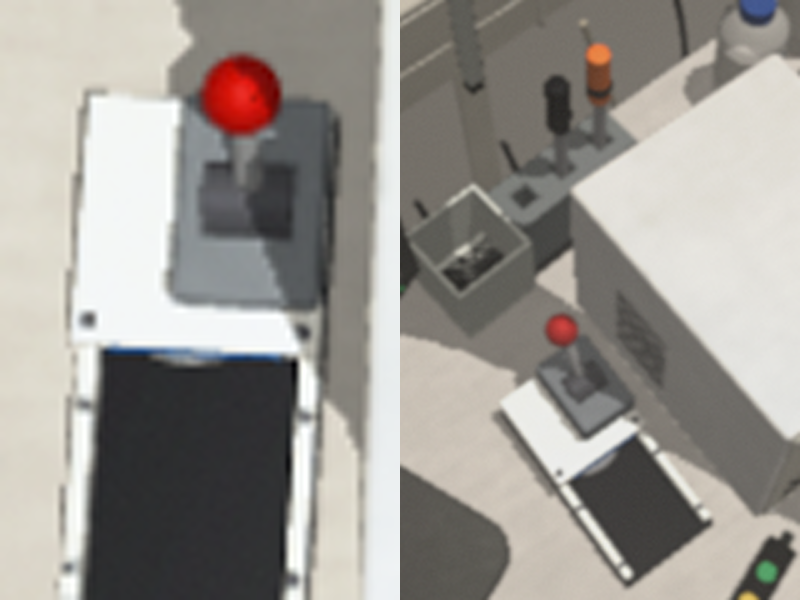

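```bash
python3 - <<'E'
from h import *
np.set_printoptions(precision=4,suppress=True)
t=load('t7');w=load('w5')
C=lambda u,v:(240+u*67/400,205+v/6)
print('slot',at(t,*C(247,198),.061),'block',at(t,*C(252,201),.061),'hinge disc', at(t,*C(245,195),.061))
print('mouth',at(t,*C(199,352),.036),at(t,*C(199,352),.030),'far L',at(t,*C(90,92),.036))
D=lambda u,v:(260+u*150/400,100+v*180/480)
print('w slot',at(w,*D(152,189),.061),'block',at(w,*D(153,180),.061),'mouth',at(w,*D(25,120),.036),'far',at(w,*D(247,55),.036))
E
```

```text
slot [0.4629 0.2457 0.061 ] block [0.4619 0.244  0.061 ] hinge disc [0.4639 0.2464 0.061 ]
mouth [0.413  0.2639 0.036 ] [0.4132 0.2645 0.03  ] far L [0.5018 0.3028 0.036 ]
w slot [0.4634 0.2459 0.061 ] block [0.464  0.2493 0.061 ] mouth [0.4145 0.2698 0.036 ] far [0.5017 0.2902 0.036 ]
```

Call:
step_arm:
  steps:
    - [[0.8, -0.4, 0], [0, 0, 0]]
    - [[0.7, 0, 3], [0, 0, 0]]
    - [[0, 0, 4], [0, 0, 0]]
    - [[0, 0, 4], [0, 0, 0]]
    - [[0, 0, 3], [0, 0, 0]]
    - [[0, 0, 0], [0, 0, 0]]

```text
clock: 22.48
tool_pos: [0.6107, 0.2317, 0.3099]
eef_rot: [0.691, 0.722, -0.002, -0.001]
contact_force: [0.8, -0.6, -0.3]
opening: 0.204
finger_force: 30.0
```

```bash
python3 m.py; python3 -c "
from h import *
print(rel([.614,.230,.188]))"
```

```text
[0.611 0.232 0.31 ] [ 0.844 -0.587 -0.321] [-0.015 -0.081 -0.01 ] [ -0.105 -53.261  -5.456 -16.162  -0.015  -0.24   -0.063]
[-0.16303649  0.38290884 12.18427877]
```

Call:
step_arm:
  steps:
    - [[-0.1, 0.3, 2], [0, 0, 0]]
    - [[0, 0, 3], [0, 0, 0]]
    - [[0, 0, 3], [0, 0, 0]]
    - [[0, 0, 2], [0, 0, 0]]
    - [[0, 0, 1.2], [0, 0, 0]]
    - [[0, 0, 0.6], [0, 0, 0]]
    - [[0, 0, 0.2], [0, 0, 0]]
    - [[0, 0, 0], [0, 0, 0]]

```text
clock: 23.48
tool_pos: [0.616, 0.2307, 0.1925]
eef_rot: [0.692, 0.722, 0.001, 0.0]
contact_force: [-0.4, -0.3, -0.4]
opening: 0.202
finger_force: 30.0
```

```bash
python3 m.py
```

```text
[0.616 0.231 0.192] [-0.426 -0.321 -0.396] [-0.003 -0.1   -0.   ] [ -0.057 -57.098  -5.778 -14.049  -0.039  -0.055  -0.004]
```

Call:
step_arm:
  steps:
    - [[-0.63, 0, 0], [0, 2, 0]]
    - [[-0.63, 0, 0], [0, 2, 0]]
    - [[-0.63, 0, 0], [0, 2, 0]]
    - [[0, 0, 0.4], [0, 0, 0]]
    - [[0, 0, 0.2], [0, 0, 0]]
    - [[0, 0, 0], [0, 0, 0]]
    - [[0, 0, 0], [0, 0, 0]]

```text
clock: 24.35
tool_pos: [0.6163, 0.2127, 0.1851]
eef_rot: [0.691, 0.721, 0.036, -0.038]
contact_force: [0.5, 0.1, -0.0]
opening: 0.199
finger_force: 30.0
```

```bash
python3 m.py
```

```text
[0.616 0.213 0.185] [ 0.488  0.056 -0.018] [-0.133 -0.161 -0.006] [  0.095 -56.318  -6.954 -13.481  -0.27   -0.3    -0.002]
```

Call:
step_arm:
  steps:
    - [[0, 0, 0.1], [0, 0, 0]]
    - [[0, 0, 0], [0, 0, 0]]

```text
clock: 24.6
tool_pos: [0.6165, 0.2126, 0.1842]
eef_rot: [0.691, 0.721, 0.036, -0.038]
contact_force: [0.5, 0.4, 0.1]
opening: 0.2
finger_force: 30.0
```

Call:
step_arm:
  steps:
    - [[0, 0, 0], [0, 0, 0]]
    - [[0, 0, 0], [0, 0, 0]]
    - [[0, 0, 0], [0, 0, 0]]
    - [[0, 0, 0], [0, 0, 0]]
    - [[0, 0, 0], [0, 0, 0]]
    - [[0, 0, 0], [0, 0, 0]]
  claw: -0.2

```text
clock: 25.35
tool_pos: [0.6164, 0.2123, 0.1841]
eef_rot: [0.691, 0.721, 0.036, -0.038]
contact_force: [0.4, -0.1, -0.1]
opening: 0.403
finger_force: 0.0
```

Call:
step_arm:
  steps:
    - [[0, 0, -1], [0, 0, 0]]
    - [[0, 0, -2], [0, 0, 0]]
    - [[0, 0, -3], [0, 0, 0]]
    - [[0, 0, -4], [0, 0, 0]]
    - [[0, 0, -4], [0, 0, 0]]
    - [[0, 0, -4], [0, 0, 0]]
    - [[0, 0, -4], [0, 0, 0]]
    - [[0, 0, 0], [0, 0, 0]]
    - [[0, 0, 0], [0, 0, 0]]

```text
clock: 26.48
tool_pos: [0.617, 0.1892, 0.4026]
eef_rot: [0.691, 0.721, 0.036, -0.038]
contact_force: [0.1, 0.4, -0.3]
opening: 0.399
finger_force: 0.0
```

```bash
python3 m.py; python3 - <<'E'
from h import *
for n,f in (('top','t9'),('scene','s9')):
    snap(n,f);im=cv2.imread(f'pics/{f}.png').astype(int);b,g,r_=im[...,0],im[...,1],im[...,2]
    m=((b>90)&(b>1.8*r_)&(b>1.4*g)).astype(np.uint8);k,l,st,c=cv2.connectedComponentsWithStats(m)
    for i in range(1,k):
        if st[i,4]>15: print(f,st[i],c[i].round(0))
    for z,th in ((.215,0),(.14,1)): print('expect handle',proj(load(f),[.616,.230-(z-.004)*.105,z]))
    d=cv2.absdiff(cv2.imread(f'pics/{f}.png'),cv2.imread(f'pics/{f[0]}7.png')).max(2)>60
    k,l,st,c=cv2.connectedComponentsWithStats(d.astype(np.uint8));print([tuple(x) for x in st[1:] if x[4]>40])
E
python3 ball.py t9 s9
```

```text
[0.617 0.189 0.403] [ 0.077  0.418 -0.312] [-0.079 -0.098 -0.003] [  0.008 -52.988  -6.403 -18.771  -0.4    -0.256   0.   ]
t9 [438 147  17  16 202] [446. 154.]
expect handle (np.float64(296.004956642868), np.float64(140.87471998448768))
expect handle (np.float64(294.26357677413836), np.float64(152.83108262801568))
[(np.int32(213), np.int32(0), np.int32(75), np.int32(140), np.int32(5776)), (np.int32(484), np.int32(0), np.int32(75), np.int32(42), np.int32(764)), (np.int32(506), np.int32(5), np.int32(134), np.int32(139), np.int32(2234)), (np.int32(628), np.int32(42), np.int32(12), np.int32(11), np.int32(77)), (np.int32(339), np.int32(44), np.int32(301), np.int32(356), np.int32(21129)), (np.int32(278), np.int32(49), np.int32(64), np.int32(112), np.int32(2642)), (np.int32(502), np.int32(57), np.int32(47), np.int32(51), np.int32(122)), (np.int32(426), np.int32(82), np.int32(12), np.int32(7), np.int32(58)), (np.int32(229), np.int32(144), np.int32(74), np.int32(136), np.int32(1620)), (np.int32(262), np.int32(173), np.int32(27), np.int32(9), np.int32(78)), (np.int32(594), np.int32(197), np.i
[... 1243 characters left out ...]
73), np.int32(156), np.int32(11), np.int32(27), np.int32(212)), (np.int32(628), np.int32(203), np.int32(9), np.int32(98), np.int32(493)), (np.int32(295), np.int32(211), np.int32(15), np.int32(20), np.int32(169)), (np.int32(226), np.int32(229), np.int32(77), np.int32(30), np.int32(758)), (np.int32(330), np.int32(265), np.int32(38), np.int32(36), np.int32(368)), (np.int32(428), np.int32(279), np.int32(74), np.int32(56), np.int32(621)), (np.int32(391), np.int32(306), np.int32(34), np.int32(24), np.int32(338))]
t9 [273 214  14  14 144] [279.8 220.5] [0.4919 0.2443 0.111 ] circ 6.7 [0.4918 0.2445 0.111 ]
s9 [299 236  12  12 121] [304.5 241.3] [0.4923 0.2447 0.111 ] circ 6.3 [0.4925 0.2449 0.111 ]
```

```bash
python3 -c "
from plant import finish_job
print(finish_job())"
```

```text
the job is handed in; nothing more can be done
None
```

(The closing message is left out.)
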